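# Pack up the short foot of a rocking ink shaker

## Task

The ink shaker rocks because its front right foot is short. Slide the flat packer under that foot, then slide the taper shim, thin end first, on top of the packer under the same foot until the foot just bears firmly on it and the shaker no longer rocks. Push the shim gently, never so hard that the shaker is jacked up off its good feet or shoved along, and do not knock over the ink bottles.

Things in the scene. Friction and masses are not known exactly. Their poses are not given: they have to be found in the camera images.
- shaker: Ink shaker, 3.2 kg, loose: dark steel base plate 180 (x) x 170 (y) x 12 mm, underside 24 mm up, on four square rubber feet centred 76 mm (x) and 66 mm (y) from its middle; grey housing on it, set back and left, 96 mm high in all. Origin: centre, at chest-top level; +x to its back (away from robot), +y left. Level on its three good feet; about 5 N down on the short-footed corner rocks it.
- short_foot (a point): Middle of the short foot in plan (shaker's front right, -x -y corner), at the plate's underside, 24 mm up; does not tell the foot's length. Foot 22 x 22 mm, square to the shaker; plate reaches 14 mm in front (-x) of this point. Gap below the foot 6.5 to 11 mm, different each time; neither shim fills it alone. Shims go in from the front, along the shaker's +x.
- packer: Flat packer: plain steel strip 168 (x) x 34 (y) x 4 mm, 0.18 kg, upright grip block near its rear (-x) end; front end (+x) goes under the foot. Origin: centre of underside, z up. With its front end 15 to 35 mm past the foot's middle, its top in front of the foot still has room for the taper shim and for fingers between the two grip blocks.
- packer_grip (a point): Middle of the packer's grip block: 16 (x) x 14 (y) x 30 mm, standing on the 4 mm strip, top 34 mm above the strip's underside. 74 mm behind (-x) the packer's origin, 22 mm above its underside.
- wedge: Taper shim, plain steel, 90 (x) x 26 (y) mm, 0.12 kg: 1.5 mm thick at the tip (+x), 8 mm from 55 mm behind the tip on. Origin: centre of underside, z up. Slides easily (friction 0.3), holds itself. Must lie flat on the packer, not hang in the fingers, when tightened (push its block from behind): foot bears well at 4 to 6 N push; from about 12 N the shaker lifts or shifts.
- wedge_grip (a point): Middle of the taper shim's grip block: 16 (x) x 14 (y) x 30 mm, from 8 to 38 mm above the shim's underside, near its rear. 35 mm behind (-x) the shim's origin, 80 mm behind the tip, 22 mm above the underside.
- ink_amber: Bystander: small ink bottle 29 mm wide, 86 mm tall, upright, to the right of the shaker. Origin: centre of its underside, z up.
- ink_orange: Bystander: small ink bottle 29 mm wide, 96 mm tall, upright, to the right of the shaker. Origin: centre of its underside, z up.
There are look-alikes about, which are no part of the job. Leave any red look-alike of the wedge alone.

How it is judged:
By the outcome, as a careful person would: the job done as asked, in the order asked, and still so for the second after the job is handed in, with the robot touching nothing.
It also fails if it takes over 67 s, if anything falls off the work surface, if the arm or the gripper's body presses on something with over 40 N, if the wrist force passes 120 N, or if a joint passes its speed limit or range.

## Robot

A 6-joint arm with a two-finger parallel gripper is mounted at the origin on a cart in front of the work surface, level with it; the furniture and walls round the work are solid. World frame = base frame: x ahead of the robot, y to its left, z up, the work surface at z = 0. Lengths are in mm, angles in rad, forces in N, time in s.
With the tool pointing down it reaches from about 350 to 975 mm from the base axis. Payload 7.1 kg.
Tool frame: the origin (TCP) lies at the very end of the fingers, on their centre line; the grasp point (between the pads) lies ctrl.hold_point_z behind it (ctrl.hold_point_z is the distance from the TCP to the grasp point, in mm); z points along the fingers, y is the line along which they close (so a half turn about z gives the same grasp; the last joint's range is limited). The gripper opens to 88 mm and grips with 3 to 60 N. Pads are 20 mm wide; open, the fingers measure 115 mm over their backs; the gripper's body (75 mm by 178 mm) begins 61 mm behind the grasp point.
Start: joints at [1.248, 0.423, 1.63, -0, 1.089, -0.019], TCP at [186.936, 596.372, 195.275] pointing down, gripper open.
Joint ranges: [-3, 3], [-0.9, 2.11], [0.09, 2.58], [-1.31, 4.45], [0.11, 2.69], [-2.54, 2.54]. Speed limits (rad/s): [2.39, 2.39, 3.01, 3.14, 3.14, 3.14].

## Interface

Orientations are given as a rotation vector (axis times angle).
In Python, from workcell import ctrl gives the robot as it stands. The module is installed in compiled form; this text tells all that it offers.
- The arm moves only by the shell command python3 -m creep 'ROWS'. ROWS is JSON, a list of rows, each an object with "translation": the shift along the tool's x, y, z in mm, a list of three; "angular": the turn, a rotation vector about the tool's x, y, z in rad, a list of three; "jaw": the opening, from 0 (shut) to 1 (fully open). A call has exactly 8 rows; each row is the pose to reach, as a shift and turn from the pose commanded when the call began, along the tool's axes at that moment; what a row does not reach only later rows make up. A row lasts 1/8 s, in which the tool goes at most 62.5 mm and 10.7 degrees, less where a joint would pass 70% of its speed; a pose out of reach is approached as far as the arm can. A call with a gripper value outside its range is refused whole. The fingers move at their own pace and stop on an object; the grip force is fixed at half the most. Time passes only in rows, so rows that repeat a pose let the fingers close, or fill a call up. It gives the time, the measured TCP pose, the force, the opening and the grip force at its end, in the units of the state.
- ctrl.get_obs(): the state, without advancing time (a new reading comes with each control period).
- ctrl.get_image(name): name is "scene" or "top"; returns the picture (400x640x3 uint8, red, green, blue); there is no depth.
- ctrl.camera_info(name): a dict with "camera_matrix" (3x3 intrinsics, pixels), "world_from_camera" (4x4, takes a point from camera to world coordinates). Camera axes: x right, y up, looking along -z (the intrinsics and any distortion apply to the point x, -y, -z); pixel columns grow to the right and rows downward; lengths in mm; the calibration is good to about 2 mm. A picture is of the moment at which its call begins. camera_info takes no time and is no camera call.
- ctrl.close_job(): hands the job in; it is judged then, once.
Trained networks look in the newest picture that a camera, given by its name, has taken for a name from the list of things; names that differ only in an ending like _2 or _b are one class to them, and where a whole thing is asked for, a point or a joint stands for the part that bears it (a point fixed in the world has none). Each returns a list of dicts, best first, with "score" (0 to 1); they miss things now and then, are a little off and sometimes report something else, mostly with a low value. They report only what shows in the picture. A call takes as long as a camera call. They do not tell look-alikes from the thing itself.
- ctrl.look_for(camera, label): "rect" ([left, top, right, bottom] in pixels, round what is visible of it).
The state is a dict: "t": time; "qpos": joint angles; "qvel": joint speeds; "joint_torque": joint torques, N m; "ee_pos": TCP position; "orientation": TCP orientation; "ft_force": force on the tool from outside, world axes, zero at the start; "moment": the same for the moment, N m; "width": finger opening in mm; "grasp_force": force on a finger pad.
Only numpy, scipy, OpenCV 4.12 (cv2) and the standard library are available. Lean on these libraries where they do the work, as an engineer would, in place of code of your own. Each camera call takes 0.05 s, during which the arm holds its last target. There are 200 camera calls.

## Working session

There is one attempt and no reset: what is moved stays moved. The work goes in short steps, Python scripts to look and compute and a shell command to move; the robot and the scene stay as the last step left them, time stands still between calls to the robot, and variables do not carry over. Pictures are saved under pics/ and viewed, at most 11 in all, crops included, and the job is handed in when it is done.

```bash
mkdir -p pics; cat > h.py <<'E'
import numpy as np, cv2
from scipy.spatial.transform import Rotation as R
from workcell import ctrl
def cam(n):
    c=ctrl.camera_info(n); return np.array(c["camera_matrix"]),np.array(c["world_from_camera"]),c
def px2w(n,u,v,z):
    K,T,_=cam(n); d=np.linalg.inv(K)@[u,v,1]; d=T[:3,:3]@[d[0],-d[1],-d[2]]; o=T[:3,3]
    return o+d*(z-o[2])/d[2]
def w2px(n,p):
    K,T,_=cam(n); q=T[:3,:3].T@(np.array(p,float)-T[:3,3]); q=K@[q[0],-q[1],-q[2]]; return q[:2]/q[2]
def save(n,f): 
    im=ctrl.get_image(n); cv2.imwrite("pics/"+f,im[:,:,::-1]); return im
E
python3 - <<'E'
from h import *
for n in("scene","top"):
    save(n,n+"0.png"); print(n,cam(n)[2])
    for l in("shaker","packer","wedge","ink_amber","ink_orange","short_foot","packer_grip","wedge_grip"):
        print(l,[(np.round(d["rect"]).tolist(),round(d["score"],2)) for d in ctrl.look_for(n,l)[:4]])
o=ctrl.get_obs();print(o,ctrl.hold_point_z)
E
```

```text
scene {'camera_matrix': array([[479.17343756,   0.        , 326.09170622],
       [  0.        , 479.17343756, 201.45258982],
       [  0.        ,   0.        ,   1.        ]]), 'world_from_camera': array([[ 8.92676589e-01,  3.52264151e-01, -2.81137823e-01,
         2.48855097e+02],
       [-4.50615943e-01,  6.85698613e-01, -5.71631598e-01,
        -7.64476145e+02],
       [-8.58950462e-03,  6.36967330e-01,  7.70842942e-01,
         9.39851455e+02],
       [ 0.00000000e+00,  0.00000000e+00,  0.00000000e+00,
         1.00000000e+00]])}
shaker [([330.0, 131.0, 420.0, 209.0], 0.55)]
packer [([295.0, 286.0, 373.0, 321.0], 0.66)]
wedge [([225.0, 150.0, 253.0, 164.0], 0.79), ([223.0, 170.0, 254.0, 206.0], 0.72)]
ink_amber [([392.0, 236.0, 407.0, 259.0], 0.82)]
ink_orange []
short_foot [([330.0, 131.0, 422.0, 209.0], 0.72)]
packer_grip [([297.0, 286.0, 369.0, 319.0], 0.93)]
wedge_grip [([223.0, 175.0, 254.0, 205.0], 0.76), ([222.0, 148.0, 254.0, 163.0], 0.53)]
top {'camera_matrix': array([[400.99142153,   0.        , 319.84946234],
       [  0.        , 400.99142153, 199.86454875],
       
[... 938 characters left out ...]
], 0.83)]
{'t': 0.9, 'qpos': array([ 1.24800610e+00,  4.23054799e-01,  1.62988813e+00, -1.46970637e-05,
        1.08864037e+00, -1.90026187e-02]), 'qvel': array([ 0.00060369, -0.00014552,  0.00178477,  0.00181644,  0.00027895,
        0.00050598]), 'joint_torque': array([ 1.36995288e-03, -5.44555485e+01, -2.74049985e+01,  6.45224936e-02,
        1.66429061e-02, -2.52770332e-05]), 'ee_pos': array([186.93604232, 596.37092131, 195.30797861]), 'orientation': array([4.75342889e-01, 3.10540866e+00, 1.10057749e-05]), 'ft_force': array([-0.09141994, -0.07146502, -0.03917114]), 'moment': array([ 0.06594248, -0.02587611,  0.01243484]), 'grasp_force': 0.0, 'width': 87.69920741726715} 18.700000000000003
```

```bash
python3 - <<'E'
import cv2
a=cv2.imread("pics/top0.png")[80:320,170:490]; cv2.imwrite("pics/topc.png",cv2.resize(a,(800,600),interpolation=cv2.INTER_CUBIC))
b=cv2.imread("pics/scene0.png")[110:350,190:510]; cv2.imwrite("pics/scc.png",cv2.resize(b,(800,600),interpolation=cv2.INTER_CUBIC))
E
```

```text
(no output)
```

View pics/topc.png

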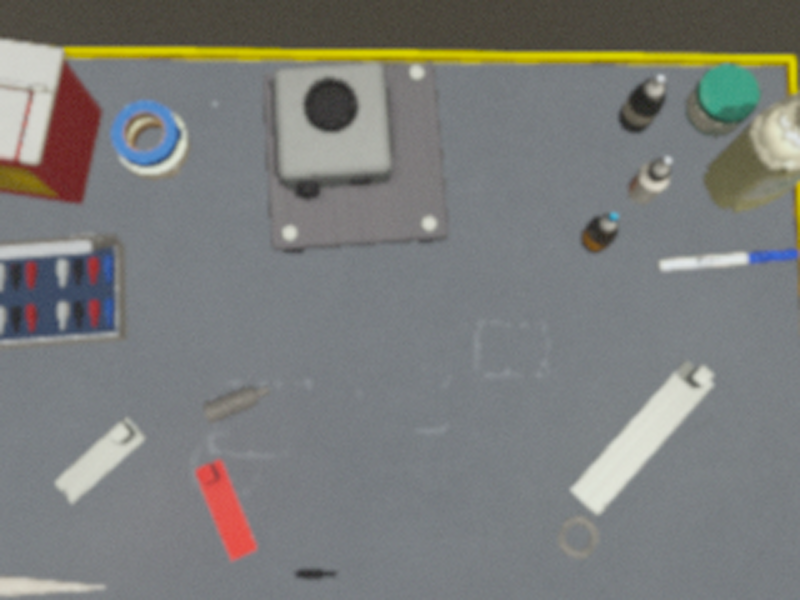

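View pics/scc.png

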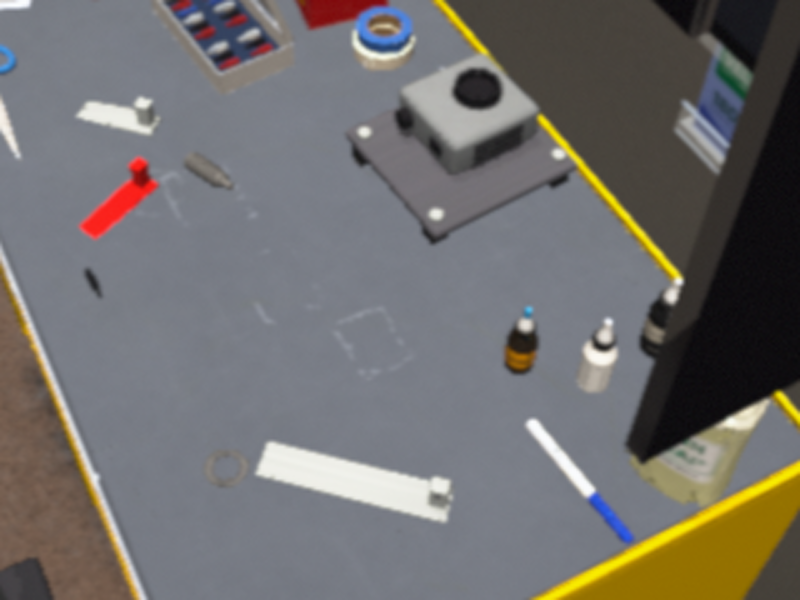

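```bash
cat > fit.py <<'E'
from h import *
from scipy.optimize import minimize
def box(x0,x1,y0,y1,z0,z1): return [[x,y,z] for x in(x0,x1) for y in(y0,y1) for z in(z0,z1)]
MODEL={"packer":[box(-84,84,-17,17,0,4),box(-82,-66,-7,7,4,34)],
 "wedge":[box(-45,-10,-13,13,0,8)+[[45,s*13,z] for s in(-1,1) for z in(0,1.5)],box(-43,-27,-7,7,8,38)]}
S=4
def sil(n,m,p,off,shape):
    x,y,a=p[:3]; M=np.zeros((shape[0]*S,shape[1]*S),np.uint8); c,s=np.cos(a),np.sin(a); z0=p[3] if len(p)>3 else 0
    for h in MODEL[m]:
        P=np.array([w2px(n,[x+c*q[0]-s*q[1],y+s*q[0]+c*q[1],q[2]+z0]) for q in h])-off
        cv2.fillConvexPoly(M,cv2.convexHull(np.round((P+.5)*S).astype(np.int32)),255)
    return cv2.resize(M,(shape[1],shape[0]),interpolation=cv2.INTER_AREA)/255.
def fit(m,masks,p0,z0=0):
    # masks: {cam:(off,mask float)}
    def cost(d):
        p=[p0[0]+d[0]*5,p0[1]+d[1]*5,p0[2]+d[2]*.08,z0]
        return sum(np.abs(sil(n,m,p,o,k.shape)-k).sum()/k.sum() for n,(o,k) in masks.items())
    r=minimize(cost,[0,0,0],method="Nelder-Mead",options=dict(initial_simplex=[[0,0,0],[2,0,0],[0,2,0],[0,0,2]],xatol=.01,fatol=1e-4))
    return [p0[0]+r.x[0]*5,p0[1]+r.x[1]*5,p0[2]+r.x[2]*.08],r.fun
def wmask(im,rect,pad=6):
    l,t,r,b=[int(v) for v in rect]; l-=pad;t-=pad;r+=pad;b+=pad
    a=im[t:b,l:r].astype(float); g=a.min(2); bg=np.median(g); hi=np.percentile(g,95)
    k=np.clip((g-bg-.15*(hi-bg))/(.6*(hi-bg)),0,1)
    return np.array([l,t]),k
E
python3 - <<'E'
from fit import *
im={n:cv2.imread(f"pics/{n}0.png")[:,:,::-1] for n in("top","scene")}
T=lambda u,v,z:px2w("top",170+u/2.5,80+v/2.5,z)
Sc=lambda u,v,z:px2w("scene",190+u/2.5,110+v/2.5,z)
for m,rt,rs,g,t,gs in(("packer",[396,226,456,286],[292,286,373,320],(697,375),(586,503),(438,490)),("wedge",[192,246,228,281],[220,148,254,164],(130,430),(65,490),(145,110))):
    a=T(*g,20);b=T(*t,2); ang=np.arctan2(b[1]-a[1],b[0]-a[0]); c=(a+b)/2
    print(m,"grip top",a,"scene",Sc(*gs,20),"tip",b,np.linalg.norm(b-a))
    mt=wmask(im["top"],rt);ms=wmask(im["scene"],rs)
    for k in({"top":mt},{"scene":ms},{"top":mt,"scene":ms}): print(list(k),*[np.round(v,3) for v in fit(m,k,[c[0],c[1],ang])])
print("plate corners FL FR BR",[np.round(T(*p,36)) for p in((272,248),(444,237),(437,68))])
print("scene FR L BR",[np.round(Sc(*p,36)) for p in((427,231),(346,133),(576,165))])
print("screws top",[np.round(T(*p,38)) for p in((290,233),(428,223),(417,72))]," scene",[np.round(Sc(*p,38)) for p in((364,131),(435,214),(558,154))])
print("foot bottoms scene",[np.round(Sc(*p,8)) for p in((435,240),)])
print("bottles",[np.round(T(*p,0)) for p in((592,245),(638,195),(632,125))],[np.round(Sc(*p,0)) for p in((520,368),(592,385))])
E
```

```text
packer grip top [ 529.54300584 -378.29594101   20.        ] scene [ 528.83221077 -375.28125484   20.        ] tip [ 410.14637264 -275.29222934    2.        ] 158.71143826811073
['top'] [ 473.081 -328.268    2.398] 0.081
['scene'] [ 473.71  -325.483    2.399] 0.094Traceback (most recent call last):
  File "<stdin>", line 9, in <module>
  File "fit.py", line 18, in fit
    r=minimize(cost,[0,0,0],method="Nelder-Mead",options=dict(initial_simplex=[[0,0,0],[2,0,0],[0,2,0],[0,0,2]],xatol=.01,fatol=1e-4))
    res = _minimize_neldermead(fun, x0, args, callback, bounds=bounds,
                               **options)
    fxr = func(xr)
    fx = function(np.copy(x), *(wrapper_args + args))
  File "fit.py", line 17, in cost
    return sum(np.abs(sil(n,m,p,o,k.shape)-k).sum()/k.sum() for n,(o,k) in masks.items())
  File "fit.py", line 17, in <genexpr>
    return sum(np.abs(sil(n,m,p,o,k.shape)-k).sum()/k.sum() for n,(o,k) in masks.items())
                      ~~~^^^^^^^^^^^^^^^^^
  File "fit.py", line 10, in sil
    P=np.array([w2px(n,[x+c*q[0]-s*q[1],y+s*q[0]+c*q[1],q[2]+z0]) for q in h])-off
                ~~~~^^^^^^^^^^^^^^^^^^^^^^^^^^^^^^^^^^^^^^^^^^^^^
  File "h.py", line 10, in w2px
    K,T,_=cam(n); q=T[:3,:3].T@(np.array(p,float)-T[:3,3]); q=K@[q[0],-q[1],-q[2]]; return q[:2]/q[2]
          ~~~^^^
  File "h.py", line 5, in cam
    c=ctrl.camera_info(n); return np.array(c["camera_matrix"]),np.array(c["world_from_camera"]),c
ValueError: time passes only in moves, steps and waits
```

```bash
python3 - <<'E'
s=open("h.py").read()
s=s.replace("def cam(n)","from functools import lru_cache\n@lru_cache\ndef cam(n)")
open("h.py","w").write(s)
E
python3 - <<'E'
from fit import *
im={n:cv2.imread(f"pics/{n}0.png")[:,:,::-1] for n in("top","scene")}
T=lambda u,v,z:px2w("top",170+u/2.5,80+v/2.5,z)
Sc=lambda u,v,z:px2w("scene",190+u/2.5,110+v/2.5,z)
for m,rt,rs,g,t,gs in(("packer",[396,226,456,286],[292,286,373,320],(697,375),(586,503),(438,490)),("wedge",[192,246,228,281],[220,148,254,164],(130,430),(65,490),(145,110))):
    a=T(*g,20);b=T(*t,2); ang=np.arctan2(b[1]-a[1],b[0]-a[0]); c=(a+b)/2
    print(m,"grip top",a,"scene",Sc(*gs,20),"tip",b,np.linalg.norm(b-a))
    mt=wmask(im["top"],rt);ms=wmask(im["scene"],rs)
    for k in({"top":mt},{"scene":ms},{"top":mt,"scene":ms}): print(list(k),*[np.round(v,3) for v in fit(m,k,[c[0],c[1],ang])])
print("plate corners FL FR BR",[np.round(T(*p,36)) for p in((272,248),(444,237),(437,68))])
print("scene FR L BR",[np.round(Sc(*p,36)) for p in((427,231),(346,133),(576,165))])
print("screws top",[np.round(T(*p,38)) for p in((290,233),(428,223),(417,72))]," scene",[np.round(Sc(*p,38)) for p in((364,131),(435,214),(558,154))])
print("foot bottoms scene",[np.round(Sc(*p,8)) for p in((435,240),)])
print("bottles",[np.round(T(*p,0)) for p in((592,245),(638,195),(632,125))],[np.round(Sc(*p,0)) for p in((520,368),(592,385))])
E
```

```text
packer grip top [ 529.54300584 -378.29594101   20.        ] scene [ 528.83221077 -375.28125484   20.        ] tip [ 410.14637264 -275.29222934    2.        ] 158.71143826811073
['top'] [ 473.081 -328.268    2.398] 0.081
['scene'] [ 473.71  -325.483    2.399] 0.094
['top', 'scene'] [ 472.579 -326.56     2.39 ] 0.257
wedge grip top [470.27593779 150.67420338  20.        ] scene [470.94012055 163.98291402  20.        ] tip [414.39657207 212.91715556   2.        ] 85.56102271845589
['top'] [443.303 183.89    2.317] 0.113
['scene'] [442.477 187.681   2.295] 0.362
['top', 'scene'] [442.016 186.513   2.296] 0.591
plate corners FL FR BR [array([642.,  23.,  36.]), array([ 655., -140.,   36.]), array([ 826., -133.,   36.])]
scene FR L BR [array([ 653., -136.,   36.]), array([642.,  19.,  36.]), array([ 831., -129.,   36.])]
screws top [array([657.,   6.,  38.]), array([ 668., -125.,   38.]), array([ 820., -113.,   38.])]  scene [array([660.,  11.,  38.]), array([ 669., -122.,   38.]), array([ 822., -109.,   38.])]
foot bottoms scene [array([ 666., -130.,    8.])]
bottles [array([ 658., -287.,    0.]), array([ 710., -334.,    0.]), array([ 783., -331.,    0.])] [array([ 664., -293.,    0.]), array([ 713., -339.,    0.])]
```

```bash
cat > mv.py <<'E'
import sys; from h import *
def state():
    o=ctrl.get_obs(); M=R.from_rotvec(o["orientation"]).as_matrix(); return o,M,np.arctan2(M[1,0],M[0,0])
if __name__=="__main__":
    x,y,z,f=map(float,sys.argv[1:5]); o,M,phi=state()
    T=R.from_matrix(np.array([[np.cos(f),np.sin(f),0],[np.sin(f),-np.cos(f),0],[0,0,-1]]))
    t=M.T@(np.array([x,y,z])-o["ee_pos"]); a=R.from_matrix(M.T@T.as_matrix()).as_rotvec()
    print("t %.1f pos"%o["t"],np.round(o["ee_pos"],1),"phi %.3f"%phi,"trans",np.round(t,1),"rot",np.round(a,3),"F",np.round(o["ft_force"],1),"w %.1f"%o["width"])
E
python3 mv.py 527.3 -377.2 120 2.395
```

```text
t 0.9 pos [186.9 596.4 195.3] phi 2.838 trans [-616.  -827.2   75.3] rot [0.    0.    0.443] F [-0.1 -0.1 -0. ] w 87.7
```

```bash
python3 -m creep '[{"translation":[-38,-52,0],"angular":[0,0,0],"jaw":1},{"translation":[-76,-102,0],"angular":[0,0,0],"jaw":1},{"translation":[-112,-151,0],"angular":[0,0,0],"jaw":1},{"translation":[-149,-200,0],"angular":[0,0,0.1],"jaw":1},{"translation":[-186,-250,0],"angular":[0,0,0.2],"jaw":1},{"translation":[-223,-300,0],"angular":[0,0,0.3],"jaw":1},{"translation":[-260,-349,0],"angular":[0,0,0.4],"jaw":1},{"translation":[-297,-399,0],"angular":[0,0,0.443],"jaw":1}]'; python3 mv.py 527.3 -377.2 100 2.395
```

```text
t: 1.9
ee_pos: [351.7, 125.1, 195.8]
orientation: [1.148, 2.923, 0.002]
ft_force: [0.5, 0.6, 0.4]
width: 87.6
grasp_force: 0.0
t 1.9 pos [351.7 125.1 195.8] phi 2.393 trans [-470.4 -248.7   95.8] rot [ 0.001  0.001 -0.002] F [0.5 0.6 0.4] w 87.6
```

```bash
python3 -m creep '[{"translation":[-52,-28,0],"angular":[0,0,0],"jaw":1},{"translation":[-106,-56,0],"angular":[0,0,0],"jaw":1},{"translation":[-160,-84,5],"angular":[0,0,0],"jaw":1},{"translation":[-214,-113,10],"angular":[0,0,0],"jaw":1},{"translation":[-268,-141,20],"angular":[0,0,0],"jaw":1},{"translation":[-322,-170,40],"angular":[0,0,0],"jaw":1},{"translation":[-376,-199,60],"angular":[0,0,0],"jaw":1},{"translation":[-425,-225,80],"angular":[0,0,0],"jaw":1}]'; python3 mv.py 527.3 -377.2 7.5 2.395
```

```text
t: 2.9
ee_pos: [510.5, -328.9, 115.0]
orientation: [1.146, 2.924, -0.0]
ft_force: [0.5, 0.3, 0.0]
width: 87.9
grasp_force: 0.0
t 2.9 pos [ 510.5 -328.9  115. ] phi 2.394 trans [-45.1 -24.1 107.5] rot [ 0.     0.001 -0.001] F [0.5 0.3 0. ] w 87.9
```

```bash
python3 -m creep '[{"translation":[-45,-24,10],"angular":[0,0,0],"jaw":0.6},{"translation":[-45,-24,50],"angular":[0,0,0],"jaw":0.6},{"translation":[-45,-24,85],"angular":[0,0,0],"jaw":0.6},{"translation":[-45,-24,107],"angular":[0,0,0],"jaw":0.6},{"translation":[-45,-24,107],"angular":[0,0,0],"jaw":0.6},{"translation":[-45,-24,107],"angular":[0,0,0],"jaw":0},{"translation":[-45,-24,107],"angular":[0,0,0],"jaw":0},{"translation":[-45,-24,107],"angular":[0,0,0],"jaw":0}]'; python3 mv.py 532 -134 40 0.079
```

```text
t: 3.9
ee_pos: [527.3, -375.2, 9.6]
orientation: [1.145, 2.924, -0.001]
ft_force: [0.2, -0.9, 0.0]
width: 26.2
grasp_force: 0.0
t 3.9 pos [ 527.3 -375.2    9.6] phi 2.395 trans [160.3 180.3 -30.6] rot [2.000e-03 1.000e-03 2.316e+00] F [ 0.2 -0.9  0. ] w 26.2
```

```bash
python3 -m creep '[{"translation":[0,0,1],"angular":[0,0,0],"jaw":0},{"translation":[0,0,1],"angular":[0,0,0],"jaw":0},{"translation":[0,0,1],"angular":[0,0,0],"jaw":0},{"translation":[0,0,1],"angular":[0,0,0],"jaw":0},{"translation":[0,0,1],"angular":[0,0,0],"jaw":0},{"translation":[0,0,1],"angular":[0,0,0],"jaw":0},{"translation":[0,0,1],"angular":[0,0,0],"jaw":0},{"translation":[0,0,1],"angular":[0,0,0],"jaw":0}]'; python3 mv.py 532 -134 40 0.079
```

```text
t: 4.9
ee_pos: [526.6, -374.9, 7.4]
orientation: [1.146, 2.925, -0.0]
ft_force: [0.0, 0.7, -0.9]
width: 0.2
grasp_force: 0.0
t 4.9 pos [ 526.6 -374.9    7.4] phi 2.395 trans [159.7 180.4 -32.6] rot [0.    0.    2.316] F [ 0.   0.7 -0.9] w 0.2
```

```bash
python3 - <<'E'
from h import *
a=save("top","t1.png")[190:310,370:490]; b=save("scene","s1.png")[250:370,270:430]
o=np.hstack([cv2.resize(a,(390,390),interpolation=3),cv2.resize(b,(400,390),interpolation=3)])
cv2.imwrite("pics/c1.png",o[:,:,::-1])
print(w2px("top",ctrl.get_obs()["ee_pos"]),w2px("scene",ctrl.get_obs()["ee_pos"]))
E
```

```text
[445.75535126 231.80605147] [363.8687076  309.03188272]
```

View pics/c1.png

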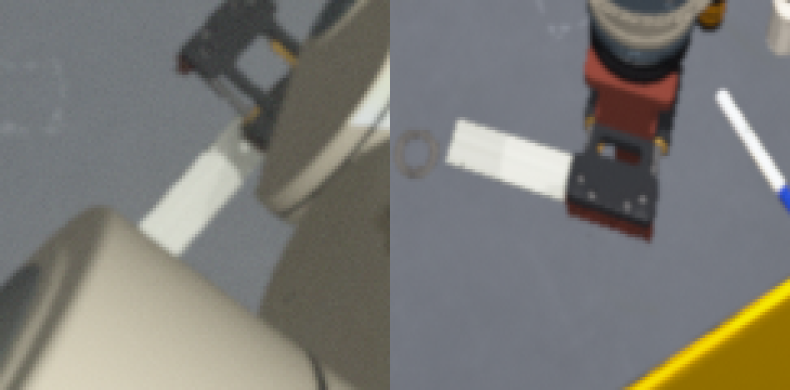

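```bash
python3 -m creep '[{"translation":[0,0,0],"angular":[0,0,0],"jaw":0.5},{"translation":[0,0,0],"angular":[0,0,0],"jaw":0.5},{"translation":[0,0,-40],"angular":[0,0,0],"jaw":0.6},{"translation":[0,0,-80],"angular":[0,0,0],"jaw":0.6},{"translation":[0,0,-130],"angular":[0,0,0],"jaw":0.6},{"translation":[40,20,-180],"angular":[0,0,0],"jaw":0.6},{"translation":[80,40,-180],"angular":[0,0,0],"jaw":0.6},{"translation":[80,60,-180],"angular":[0,0,0],"jaw":0.6}]'; python3 - <<'E'
from h import *
a=save("top","t2.png")[200:320,370:490]; b=save("scene","s2.png")[250:370,270:430]
o=np.hstack([cv2.resize(a,(390,390),interpolation=3),cv2.resize(b,(400,300),interpolation=3)[:390] if 0 else cv2.copyMakeBorder(cv2.resize(b,(400,300),interpolation=3),0,90,0,0,0)])
cv2.imwrite("pics/c2.png",o[:,:,::-1]); print(ctrl.get_obs()["ee_pos"])
E
```

```text
t: 6.0
ee_pos: [507.4, -274.6, 188.3]
orientation: [-1.145, -2.925, -0.0]
ft_force: [0.8, -0.7, 0.7]
width: 52.9
grasp_force: 0.0
[ 510.19559093 -275.60622813  187.8063157 ]
```

View pics/c2.png

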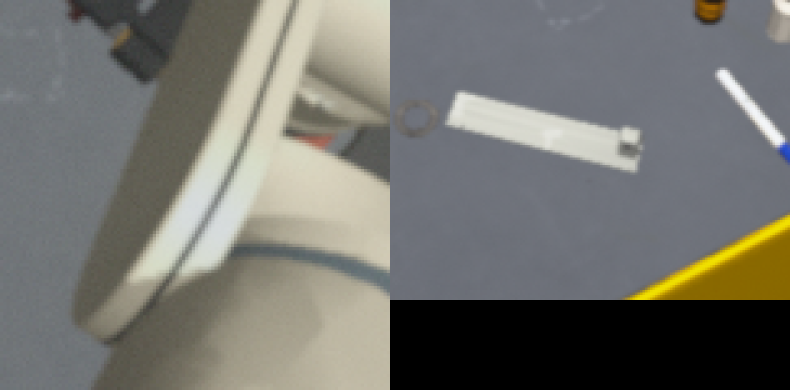

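```bash
python3 - <<'E'
from h import *
p=[510.2,-275.6,187.8]; f=2.394
out=[]
for n,fn in(("top","t2"),("scene","s2")):
    im=cv2.imread(f"pics/{fn}.png"); u=w2px(n,p); print(n,u)
    pts=[p]+[[p[0]+s*26*np.sin(f),p[1]-s*26*np.cos(f),p[2]] for s in(-1,1)]
    l,t=np.clip((u-[65,50]).astype(int),0,[510,300]); c=cv2.resize(im[t:t+100,l:l+130],(520,400),interpolation=3)
    for q,col in zip(pts,[(0,0,255),(0,255,0),(0,255,0)]):
        v=(w2px(n,q)-[l,t])*4; cv2.circle(c,tuple(int(a) for a in v),5,col,1)
    out.append(cv2.resize(c,(400,308)))
cv2.imwrite("pics/c3.png",np.hstack(out))
E
```

```text
top [422.60123532 229.39387099]
scene [336.09028267 228.03967645]
```

View pics/c3.png

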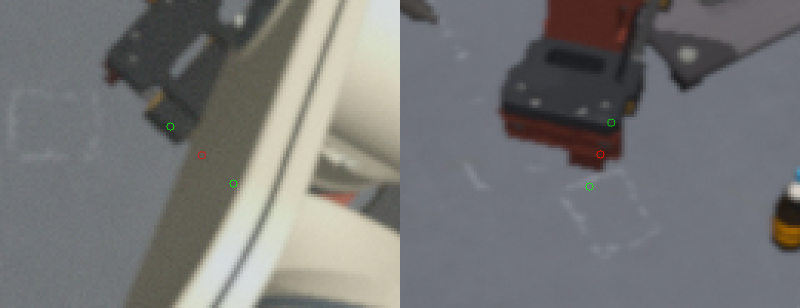

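```bash
python3 -m creep '[{"translation":[0,0,0],"angular":[0,0,0],"jaw":1},{"translation":[0,0,0],"angular":[0,0,0],"jaw":1},{"translation":[0,0,0],"angular":[0,0,0],"jaw":1},{"translation":[0,0,0],"angular":[0,0,0],"jaw":1},{"translation":[0,0,0],"angular":[0,0,0],"jaw":1},{"translation":[0,0,0],"angular":[0,0,0],"jaw":1},{"translation":[0,0,0],"angular":[0,0,0],"jaw":1},{"translation":[0,0,0],"angular":[0,0,0],"jaw":1}]';python3 - <<'E'
from h import *
im=save("scene","s3.png")[:,:,::-1]; im2=save("top","t3.png")[:,:,::-1]
o=ctrl.get_obs(); p=o["ee_pos"]; M=R.from_rotvec(o["orientation"]).as_matrix(); print(p,o["width"])
def crop(im,n,w,h,s):
    u=w2px(n,p); l,t=(u-[w/2,h*.6]).astype(int); c=cv2.resize(im[t:t+h,l:l+w],None,fx=s,fy=s,interpolation=3)
    P=lambda q:tuple(int(a) for a in (w2px(n,p+M@np.array(q,float))-[l,t]+.5)*s)
    for y in(-44,44): cv2.line(c,P([-10,y,0]),P([10,y,0]),(0,255,0),1); cv2.line(c,P([0,y,0]),P([0,y,-60]),(0,255,0),1)
    cv2.polylines(c,[np.array([P([a,b,-79.7]) for a,b in((-37.5,-89),(37.5,-89),(37.5,89),(-37.5,89))])],True,(255,255,0),1)
    cv2.circle(c,P([0,0,0]),4,(0,0,255),1); return c
cv2.imwrite("pics/c4.png",np.hstack([crop(im,"scene",100,110,5),crop(im2,"top",60,110,5)]))
E
```

```text
t: 7.1
ee_pos: [508.7, -276.4, 187.5]
orientation: [1.146, 2.925, -0.0]
ft_force: [-0.8, 0.3, 0.0]
width: 87.7
grasp_force: 0.0
[ 508.6746444  -276.43446009  187.4410671 ] 87.98830107359451
```

View pics/c4.png

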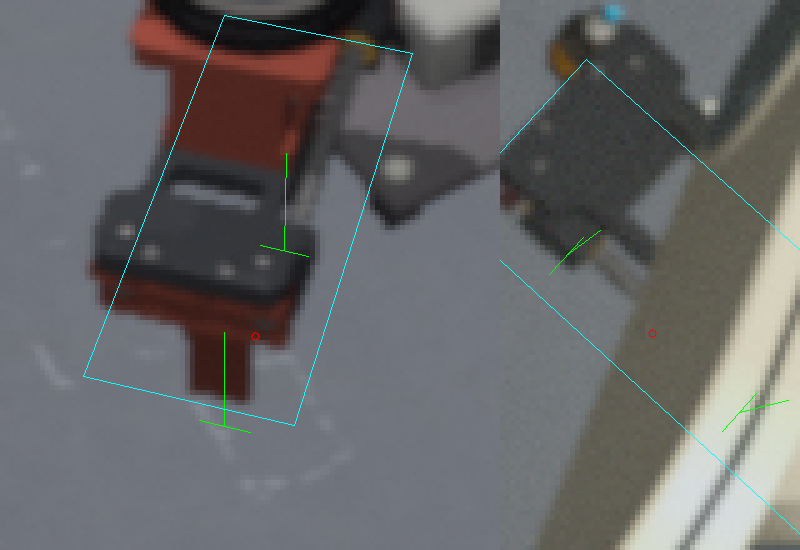

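```bash
python3 mv.py 528 -376 8 2.395
```

```text
t 7.2 pos [ 508.7 -276.4  187.4] phi 2.395 trans [-81.8 -59.9 179.4] rot [-0.  0. -0.] F [0.2 0.7 0.5] w 88.0
```

```bash
python3 -m creep '[{"translation":[-40,-30,30],"angular":[0,0,0],"jaw":0.4},{"translation":[-82,-60,60],"angular":[0,0,0],"jaw":0.4},{"translation":[-82,-60,115],"angular":[0,0,0],"jaw":0.4},{"translation":[-82,-60,165],"angular":[0,0,0],"jaw":0.4},{"translation":[-82,-60,179],"angular":[0,0,0],"jaw":0.4},{"translation":[-82,-60,182],"angular":[0,0,0],"jaw":0.4},{"translation":[-82,-60,184],"angular":[0,0,0],"jaw":0.4},{"translation":[-82,-60,184],"angular":[0,0,0],"jaw":0.4}]'; python3 mv.py 528 -376 8 2.395
```

```text
t: 8.2
ee_pos: [529.2, -376.9, 5.2]
orientation: [1.145, 2.923, -0.001]
ft_force: [-0.5, 0.0, 0.5]
width: 34.7
grasp_force: 0.0
t 8.2 pos [ 529.2 -376.9    5.2] phi 2.395 trans [ 1.5 -0.2 -2.8] rot [0.    0.003 0.   ] F [-0.5  0.   0.5] w 34.7
```

```bash
python3 -m creep '[{"translation":[0,0,2],"angular":[0,0,0],"jaw":0.4},{"translation":[0,0,3],"angular":[0,0,0],"jaw":0.4},{"translation":[0,0,4],"angular":[0,0,0],"jaw":0.4},{"translation":[0,0,5],"angular":[0,0,0],"jaw":0.4},{"translation":[0,0,6],"angular":[0,0,0],"jaw":0.4},{"translation":[0,0,7],"angular":[0,0,0],"jaw":0.4},{"translation":[0,0,8],"angular":[0,0,0],"jaw":0.4},{"translation":[0,0,8],"angular":[0,0,0],"jaw":0.4}]'
```

```text
t: 9.2
ee_pos: [528.0, -376.1, -4.7]
orientation: [-1.146, -2.925, -0.0]
ft_force: [0.2, 0.1, -0.3]
width: 35.1
grasp_force: 0.0
```

```bash
python3 -m creep '[{"translation":[0,0,2],"angular":[0,0,0],"jaw":0.4},{"translation":[0,0,4],"angular":[0,0,0],"jaw":0.4},{"translation":[0,0,5],"angular":[0,0,0],"jaw":0.2},{"translation":[0,0,5],"angular":[0,0,0],"jaw":0},{"translation":[0,0,5],"angular":[0,0,0],"jaw":0},{"translation":[0,0,5],"angular":[0,0,0],"jaw":0},{"translation":[0,0,5],"angular":[0,0,0],"jaw":0},{"translation":[0,0,5],"angular":[0,0,0],"jaw":0}]'
```

```text
t: 10.2
ee_pos: [528.1, -376.2, -9.6]
orientation: [-1.146, -2.925, -0.0]
ft_force: [0.5, 0.1, -1.1]
width: 14.1
grasp_force: 30.0
```

```bash
python3 mv.py 490 -250 20 1.395;python3 mv.py 528 -376 20 1.395
```

```text
t 10.2 pos [ 528.1 -376.2   -9.6] phi 2.395 trans [113.7  66.7 -29.6] rot [-0. -0.  1.] F [ 0.5  0.1 -1.1] w 14.1
t 10.2 pos [ 528.1 -376.2   -9.6] phi 2.395 trans [  0.2   0.1 -29.6] rot [-0. -0.  1.] F [ 0.5  0.1 -1.1] w 14.1
```

```bash
python3 -m creep '[{"translation":[0,0,-15],"angular":[0,0,0],"jaw":0},{"translation":[0,0,-30],"angular":[0,0,0],"jaw":0},{"translation":[18,10,-30],"angular":[0,0,0.17],"jaw":0},{"translation":[36,21,-30],"angular":[0,0,0.34],"jaw":0},{"translation":[55,32,-30],"angular":[0,0,0.51],"jaw":0},{"translation":[74,43,-30],"angular":[0,0,0.68],"jaw":0},{"translation":[93,54,-30],"angular":[0,0,0.85],"jaw":0},{"translation":[113,66,-30],"angular":[0,0,1.0],"jaw":0}]'; python3 mv.py 471 -139 20 0.079
```

```text
t: 11.2
ee_pos: [490.4, -250.8, 21.8]
orientation: [2.412, 2.01, 0.001]
ft_force: [-0.8, -0.2, -1.1]
width: 13.8
grasp_force: 30.0
t 11.2 pos [ 490.4 -250.8   21.8] phi 1.390 trans [106.4 -39.2   1.6] rot [ 2.000e-03 -1.000e-03  1.311e+00] F [-0.8 -0.2 -1.1] w 13.8
```

```bash
python3 -m creep '[{"translation":[14,-5,0],"angular":[0,0,0.17],"jaw":0},{"translation":[28,-10,0],"angular":[0,0,0.34],"jaw":0},{"translation":[42,-15,0],"angular":[0,0,0.51],"jaw":0},{"translation":[56,-20,0],"angular":[0,0,0.68],"jaw":0},{"translation":[70,-26,0],"angular":[0,0,0.85],"jaw":0},{"translation":[84,-31,0],"angular":[0,0,1.02],"jaw":0},{"translation":[98,-36,0],"angular":[0,0,1.19],"jaw":0},{"translation":[106,-39,0],"angular":[0,0,1.311],"jaw":0}]'; python3 - <<'E'
from fit import *
from mv import state
o,M,phi=state(); print(o["ee_pos"],phi,o["width"])
g=o["ee_pos"]; p0=[g[0]+74*np.cos(phi),g[1]+74*np.sin(phi),phi]
for n,f in(("top","t5"),("scene","s5")):
    im=save(n,f+".png")
    print(n,[(np.round(d["rect"]),round(d["score"],2)) for d in ctrl.look_for(n,"packer")[:2]], w2px(n,[g[0]+158*np.cos(phi),g[1]+158*np.sin(phi),30]))
a=cv2.imread("pics/t5.png")[90:270,210:450];b=cv2.imread("pics/s5.png")[110:290,230:470]
cv2.imwrite("pics/c5.png",np.hstack([cv2.resize(a,(400,300),interpolation=3),cv2.resize(b,(400,300),interpolation=3)]))
E
```

```text
t: 12.2
ee_pos: [470.5, -139.4, 21.6]
orientation: [3.139, 0.125, 0.002]
ft_force: [-0.4, 0.2, -1.4]
width: 14.0
grasp_force: 30.0
[ 470.54265048 -139.3728589    21.60407324] 0.07977098660827914 13.96549906417316
top [(array([336., 187., 353., 204.]), 0.68)] [341.7948144 186.5421902]
scene [(array([288., 201., 354., 237.]), 0.83)] [350.18352349 205.010837  ]
```

View pics/c5.png

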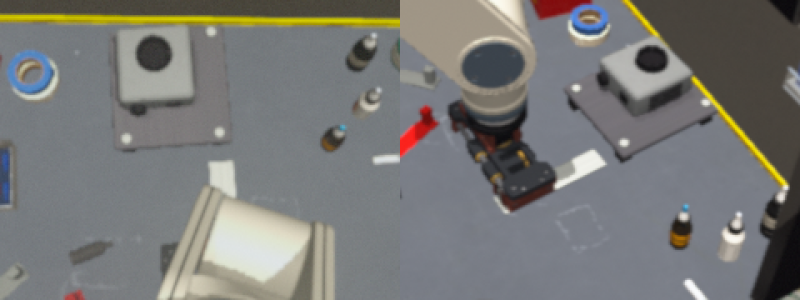

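```bash
cat > scr.py <<'E'
from h import *
def blob(im,n,uv,r=6):
    u,v=[int(round(a)) for a in uv]; g=im[v-r:v+r+1,u-r:u+r+1].min(2).astype(float)
    w=np.clip(g-(np.median(g)+.4*(g.max()-np.median(g))),0,None); yy,xx=np.mgrid[v-r:v+r+1,u-r:u+r+1]
    return (xx*w).sum()/w.sum(),(yy*w).sum()/w.sum()
def screws(ft,fs):
    res={}
    for n,f in(("top",ft),("scene",fs)):
        im=cv2.imread("pics/"+f); P=[]
        for w in([659,9,38],[668.5,-123.5,38],[821,-111,38]):
            P.append(px2w(n,*blob(im,n,w2px(n,w),4),37)[:2])
        P=np.array(P); a=P[0]-P[1]; b=P[2]-P[1]
        res[n]=P; print(f,np.round(P,1).tolist(),"yaw %.4f %.4f"%(np.arctan2(-a[0],a[1]),np.arctan2(b[1],b[0])),"len %.1f %.1f"%(np.hypot(*a),np.hypot(*b)))
    return res
E
python3 - <<'E'
from scr import *
screws("top0.png","scene0.png"); screws("t5.png","s5.png")
# packer strip lateral edges near front: scan rows across strip in top
im=cv2.imread("pics/t5.png").min(2).astype(float)
for v in(190,192,194,196):
    r=im[v,325:362]; h=(r.max()+np.median(r[:6]))/2; i=np.where(r>h)[0]; l,rr=i[0],i[-1]
    L=325+l-(r[l]-h)/(r[l]-r[l-1]); Rr=325+rr+(r[rr]-h)/(r[rr]-r[rr+1])
    print(v,L,Rr,[np.round(px2w("top",x,v,30)[:2],1) for x in(L,(L+Rr)/2,Rr)])
E
```

```text
top0.png [[658.3, 7.4], [669.2, -124.8], [821.9, -111.8]] yaw 0.0826 0.0851 len 132.6 153.2
scene0.png [[659.6, 13.0], [670.6, -119.7], [822.9, -106.5]] yaw 0.0823 0.0864 len 133.2 152.9
t5.png [[658.3, 7.3], [669.2, -124.8], [821.9, -111.9]] yaw 0.0822 0.0845 len 132.6 153.3
s5.png [[659.6, 13.0], [670.5, -119.7], [822.9, -106.5]] yaw 0.0824 0.0865 len 133.2 152.9
190 335.1551724137931 349.8448275862069 [array([ 619.4, -111.1]), array([ 619.7, -128.5]), array([ 619.9, -145.9])]
192 335.4791666666667 350.2094594594595 [array([ 614.6, -111.9]), array([ 614.9, -129.3]), array([ 615.1, -146.7])]
194 335.50735294117646 350.2986111111111 [array([ 609.8, -112. ]), array([ 610. , -129.5]), array([ 610.3, -147. ])]
196 335.4102564102564 350.2432432432432 [array([ 605. , -111.9]), array([ 605.2, -129.3]), array([ 605.5, -146.8])]
```

```bash
python3 -m creep '[{"translation":[1,0,10],"angular":[0,0,-0.004],"jaw":0},{"translation":[1,0,20],"angular":[0,0,-0.004],"jaw":0},{"translation":[1,0,26],"angular":[0,0,-0.004],"jaw":0},{"translation":[1,0,29],"angular":[0,0,-0.004],"jaw":0},{"translation":[1,0,30],"angular":[0,0,-0.004],"jaw":0},{"translation":[1,0,31],"angular":[0,0,-0.004],"jaw":0},{"translation":[1,0,31],"angular":[0,0,-0.004],"jaw":0},{"translation":[1,0,31],"angular":[0,0,-0.004],"jaw":0}]'; python3 mv.py 533.5 -134.7 -9.4 0.084
```

```text
t: 13.4
ee_pos: [470.8, -139.7, -9.7]
orientation: [-3.139, -0.138, 0.001]
ft_force: [-3.8, -0.2, 10.9]
width: 13.5
grasp_force: 30.0
t 13.4 pos [ 470.8 -139.7   -9.7] phi 0.088 trans [62.9  0.5 -0.3] rot [-0.     0.     0.004] F [-3.8 -0.2 10.9] w 13.5
```

```bash
python3 -m creep '[{"translation":[6,0,-0.5],"angular":[0,0,0.004],"jaw":0},{"translation":[15,0,-0.5],"angular":[0,0,0.004],"jaw":0},{"translation":[25,0,-0.5],"angular":[0,0,0.004],"jaw":0},{"translation":[35,0,-0.5],"angular":[0,0,0.004],"jaw":0},{"translation":[45,0,-0.5],"angular":[0,0,0.004],"jaw":0},{"translation":[55,0,-0.5],"angular":[0,0,0.004],"jaw":0},{"translation":[63,0,-0.5],"angular":[0,0,0.004],"jaw":0},{"translation":[63,0.5,-0.5],"angular":[0,0,0.004],"jaw":0}]'; python3 mv.py 533.5 -134.7 -9.4 0.084
python3 - <<'E'
from scr import *
save("top","t6.png");save("scene","s6.png")
try: screws("t6.png","s6.png")
except Exception as e: print(e)
a=cv2.imread("pics/t6.png")[90:240,240:440];b=cv2.imread("pics/s6.png")[130:280,270:470]
cv2.imwrite("pics/c6.png",np.hstack([cv2.resize(a,(400,300),interpolation=3),cv2.resize(b,(400,300),interpolation=3)]))
E
```

```text
t: 14.4
ee_pos: [536.0, -134.7, -9.7]
orientation: [3.138, 0.132, 0.004]
ft_force: [1.8, 0.6, 3.3]
width: 13.7
grasp_force: 30.0
t 14.4 pos [ 536.  -134.7   -9.7] phi 0.084 trans [-2.5 -0.2 -0.3] rot [ 0.001 -0.003  0.   ] F [1.8 0.6 3.3] w 13.7
t6.png [[658.3, 7.4], [669.6, -125.1], [822.0, -111.8]] yaw 0.0852 0.0869 len 133.0 152.9
s6.png [[661.0, 12.3], [670.6, -119.7], [822.9, -106.5]] yaw 0.0721 0.0863 len 132.3 152.9
```

```bash
python3 -m creep '[{"translation":[-1,0,0],"angular":[0,0,0],"jaw":0},{"translation":[-1,0,0],"angular":[0,0,0],"jaw":0.4},{"translation":[-1,0,0],"angular":[0,0,0],"jaw":0.5},{"translation":[-1,0,0],"angular":[0,0,0],"jaw":0.5},{"translation":[-1,0,-30],"angular":[0,0,0],"jaw":0.5},{"translation":[-1,0,-75],"angular":[0,0,0],"jaw":0.5},{"translation":[-20,0,-120],"angular":[0,0,0],"jaw":0.5},{"translation":[-60,-20,-120],"angular":[0,0,-0.15],"jaw":0.5}]'; python3 mv.py 466.4 159.6 80 2.31
```

```text
t: 15.5
ee_pos: [475.7, -121.1, 113.1]
orientation: [3.116, 0.37, 0.012]
ft_force: [-0.1, -0.4, -0.8]
width: 43.8
grasp_force: 0.0
t 15.5 pos [ 475.7 -121.1  113.1] phi 0.236 trans [  56.5 -275.2   32.4] rot [ 0.01  -0.    -2.074] F [-0.1 -0.4 -0.8] w 43.8
```

```bash
python3 -m creep '[{"translation":[7,-35,0],"angular":[0,0,-0.17],"jaw":0.5},{"translation":[14,-70,0],"angular":[0,0,-0.34],"jaw":0.5},{"translation":[21,-105,0],"angular":[0,0,-0.51],"jaw":0.5},{"translation":[28,-140,0],"angular":[0,0,-0.68],"jaw":0.5},{"translation":[35,-175,0],"angular":[0,0,-0.85],"jaw":0.5},{"translation":[42,-210,0],"angular":[0,0,-1.02],"jaw":0.5},{"translation":[49,-245,0],"angular":[0,0,-1.19],"jaw":0.5},{"translation":[56,-275,0],"angular":[0,0,-1.36],"jaw":0.5}]'; python3 mv.py 466.4 159.6 80 2.31
python3 - <<'E'
from fit import *
from scr import screws
save("top","t7.png");save("scene","s7.png")
screws("t7.png","s7.png")
im=cv2.imread("pics/s7.png")[:,:,::-1];it=cv2.imread("pics/t7.png")[:,:,::-1]
q=[604,-128.5,.084]
for n,i in(("top",it),("scene",im)):
    c=np.array([w2px(n,[x,y,0]) for x,y in((520,-155),(520,-115),(690,-140),(690,-100))])
    l,t=c.min(0)-4; r,b=c.max(0)+4
    print(n,[(np.round(d["rect"]),round(d["score"],2)) for d in ctrl.look_for(n,"packer")[:2]])
a=it[90:240,240:440];b=im[130:280,270:470]
cv2.imwrite("pics/c7.png",np.hstack([cv2.resize(a,(400,300),interpolation=3),cv2.resize(b,(400,300),interpolation=3)])[:,:,::-1])
E
```

```text
t: 16.5
ee_pos: [462.8, 161.9, 109.8]
orientation: [-2.189, -2.253, 0.001]
ft_force: [0.7, -0.6, 0.3]
width: 43.6
grasp_force: 0.0
t 16.5 pos [462.8 161.9 109.8] phi 1.600 trans [-2.4  3.6 29.8] rot [-0.001 -0.    -0.71 ] F [ 0.7 -0.6  0.3] w 43.6
t7.png [[658.3, 7.4], [669.2, -124.8], [821.9, -111.8]] yaw 0.0828 0.0851 len 132.7 153.2
s7.png [[659.6, 13.0], [670.6, -119.7], [822.9, -106.5]] yaw 0.0825 0.0862 len 133.2 152.9
top [(array([336., 178., 352., 231.]), 0.69)]
scene [(array([314., 203., 375., 236.]), 0.78)]
```

View pics/c7.png

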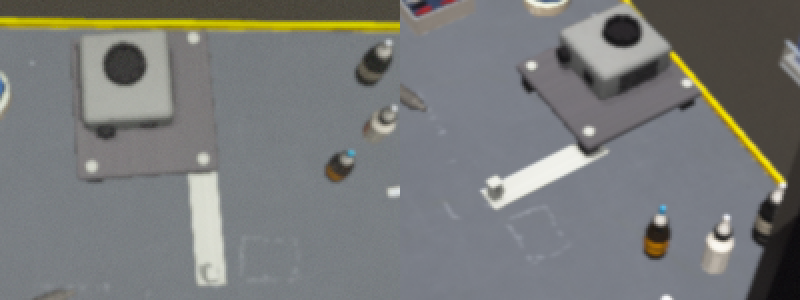

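```bash
python3 -m creep '[{"translation":[-2,3,0],"angular":[0,0,-0.18],"jaw":0.5},{"translation":[-2,3,0],"angular":[0,0,-0.36],"jaw":0.5},{"translation":[-2,3,0],"angular":[0,0,-0.54],"jaw":0.5},{"translation":[-2,3,10],"angular":[0,0,-0.71],"jaw":0.5},{"translation":[-2,3,40],"angular":[0,0,-0.71],"jaw":0.5},{"translation":[-2,3,60],"angular":[0,0,-0.71],"jaw":0.5},{"translation":[-2,3,70],"angular":[0,0,-0.71],"jaw":0.5},{"translation":[-2,3,70],"angular":[0,0,-0.71],"jaw":0.5}]'; python3 mv.py 466.4 159.6 -14 2.31
python3 - <<'E'
from h import *
im=cv2.imread("pics/t7.png").min(2).astype(float)
def edge(r,b):
    h=(r.max()+np.median(r[:4]))/2; i=np.where(r>h)[0]; l,q=i[0],i[-1]
    return b+l-(r[l]-h)/(r[l]-r[l-1]), b+q+(r[q]-h)/(r[q]-r[q+1])
for v in(182,190,200,210,218):
    L,q=edge(im[v,326:362],326); print(v,np.round(px2w("top",(L+q)/2,v,4)[:2],1),round(q-L,1))
for u in(341,350): 
    L,q=edge(im[190:245,u][::-1],0); print("rear",np.round(px2w("top",u,244-L,4)[:2],1))
g=[534.5,-134.5]; print("expected axis y at x=600",g[1]+(600-g[0])*.0842,"rear x",g[0]-10)
E
```

```text
t: 17.7
ee_pos: [465.9, 157.9, 39.5]
orientation: [-1.28, -2.868, 0.002]
ft_force: [-0.5, -0.2, 0.3]
width: 44.4
grasp_force: 0.0
t 17.7 pos [465.9 157.9  39.5] phi 2.302 trans [ 0.9  1.5 53.5] rot [-0.001 -0.001 -0.008] F [-0.5 -0.2  0.3] w 44.4
182 [ 645.2 -126.6] 13.9
190 [ 625.3 -128.3] 14.8
200 [ 600.6 -130.7] 14.8
210 [ 576.1 -133. ] 14.5
218 [ 556.6 -134.4] 14.3Traceback (most recent call last):
  File "<stdin>", line 9, in <module>
  File "<stdin>", line 5, in edge
IndexError: index 55 is out of bounds for axis 0 with size 55
```

```bash
python3 -m creep '[{"translation":[1,1.5,20],"angular":[0,0,-0.008],"jaw":0.5},{"translation":[1,1.5,38],"angular":[0,0,-0.008],"jaw":0.5},{"translation":[1,1.5,48],"angular":[0,0,-0.008],"jaw":0.5},{"translation":[1,1.5,53],"angular":[0,0,-0.008],"jaw":0.5},{"translation":[1,1.5,53],"angular":[0,0,-0.008],"jaw":0},{"translation":[1,1.5,53],"angular":[0,0,-0.008],"jaw":0},{"translation":[1,1.5,53],"angular":[0,0,-0.008],"jaw":0},{"translation":[1,1.5,53],"angular":[0,0,-0.008],"jaw":0}]'; python3 mv.py 560 -132 60 0.085
```

```text
t: 18.7
ee_pos: [466.9, 160.6, -12.7]
orientation: [1.266, 2.875, 0.0]
ft_force: [-0.5, -0.8, 2.8]
width: 13.9
grasp_force: 30.0
t 18.7 pos [466.9 160.6 -12.7] phi 2.312 trans [-278.7 -128.8  -72.7] rot [ 1.000e-03 -0.000e+00  2.227e+00] F [-0.5 -0.8  2.8] w 13.9
```

```bash
python3 -m creep '[{"translation":[0,0,-15],"angular":[0,0,0],"jaw":0},{"translation":[0,0,-45],"angular":[0,0,0],"jaw":0},{"translation":[-35,-16,-60],"angular":[0,0,0.17],"jaw":0},{"translation":[-70,-32,-60],"angular":[0,0,0.34],"jaw":0},{"translation":[-105,-48,-60],"angular":[0,0,0.51],"jaw":0},{"translation":[-140,-64,-60],"angular":[0,0,0.68],"jaw":0},{"translation":[-175,-80,-60],"angular":[0,0,0.85],"jaw":0},{"translation":[-210,-96,-60],"angular":[0,0,1.02],"jaw":0}]'; python3 mv.py 560 -132 40 0.085
```

```text
t: 19.7
ee_pos: [538.0, -60.5, 47.9]
orientation: [2.514, 1.884, 0.001]
ft_force: [0.9, 0.0, -0.6]
width: 13.8
grasp_force: 30.0
t 19.7 pos [538.  -60.5  47.9] phi 1.286 trans [-62.5  41.2   7.9] rot [ 0.    -0.     1.201] F [ 0.9  0.  -0.6] w 13.8
```

```bash
python3 -m creep '[{"translation":[-10,6,0],"angular":[0,0,0.18],"jaw":0},{"translation":[-20,12,0],"angular":[0,0,0.36],"jaw":0},{"translation":[-30,19,0],"angular":[0,0,0.54],"jaw":0},{"translation":[-40,26,0],"angular":[0,0,0.72],"jaw":0},{"translation":[-50,33,0],"angular":[0,0,0.9],"jaw":0},{"translation":[-62,41,0],"angular":[0,0,1.08],"jaw":0},{"translation":[-62,41,5],"angular":[0,0,1.2],"jaw":0},{"translation":[-62,41,10],"angular":[0,0,1.2],"jaw":0}]'; python3 mv.py 564 -132.3 -9 0.086
python3 - <<'E'
from h import *
from mv import state
o,M,phi=state()
a=save("top","t8.png")[150:250,290:400];b=save("scene","s8.png")[150:250,290:420]
c=[]
g=o["ee_pos"]; t=[g[0]+80*np.cos(phi),g[1]+80*np.sin(phi),55]
for n in("top","scene"): print(w2px(n,t),[(np.round(d["rect"]),round(d["score"],2)) for d in ctrl.look_for(n,"wedge")[:3]])
cv2.imwrite("pics/c8.png",np.hstack([cv2.resize(a,(396,360),interpolation=3),cv2.resize(b,(400,360),interpolation=3)])[:,:,::-1])
E
```

```text
t: 20.7
ee_pos: [560.0, -130.3, 37.5]
orientation: [3.138, 0.146, 0.001]
ft_force: [0.2, -0.4, -0.4]
width: 14.2
grasp_force: 30.0
t 20.7 pos [ 560.  -130.3   37.5] phi 0.093 trans [ 3.7  2.4 46.5] rot [ 0.    -0.     0.007] F [ 0.2 -0.4 -0.4] w 14.2
[340.62514943 179.23646378] [(array([246., 266., 261., 277.]), 0.44), (array([404., 166., 418., 179.]), 0.23)]
[353.95004437 195.65793636] [(array([223., 170., 255., 206.]), 0.86), (array([318., 203., 331., 217.]), 0.58)]
```

View pics/c8.png

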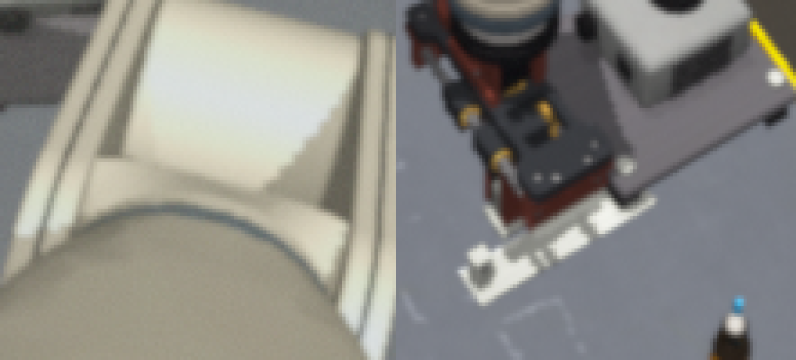

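```bash
python3 -m creep '[{"translation":[3.5,2.4,10],"angular":[0,0,0.007],"jaw":0},{"translation":[3.5,2.4,25],"angular":[0,0,0.007],"jaw":0},{"translation":[3.5,2.4,35],"angular":[0,0,0.007],"jaw":0},{"translation":[3.5,2.4,41],"angular":[0,0,0.007],"jaw":0},{"translation":[3.5,2.4,44],"angular":[0,0,0.007],"jaw":0},{"translation":[3.5,2.4,45],"angular":[0,0,0.007],"jaw":0},{"translation":[3.5,2.4,45.5],"angular":[0,0,0.007],"jaw":0},{"translation":[3.5,2.4,45.5],"angular":[0,0,0.007],"jaw":0}]'; python3 mv.py 564 -132.3 -9 0.086
```

```text
t: 21.9
ee_pos: [564.0, -132.2, -8.3]
orientation: [3.139, 0.133, 0.001]
ft_force: [0.3, -0.2, -0.6]
width: 14.0
grasp_force: 30.0
t 21.9 pos [ 564.  -132.2   -8.3] phi 0.085 trans [0.  0.1 0.7] rot [ 0.    -0.001 -0.001] F [ 0.3 -0.2 -0.6] w 14.0
```

```bash
python3 -m creep '[{"translation":[0,0,0.5],"angular":[0,0,0],"jaw":0},{"translation":[0,0,0.5],"angular":[0,0,0],"jaw":0.3},{"translation":[0,0,0.5],"angular":[0,0,0],"jaw":0.3},{"translation":[0,0,0.5],"angular":[0,0,0],"jaw":0},{"translation":[0,0,0.5],"angular":[0,0,0],"jaw":0},{"translation":[0,0,0.5],"angular":[0,0,0],"jaw":0},{"translation":[0,0,0.5],"angular":[0,0,0],"jaw":0},{"translation":[0,0,0.5],"angular":[0,0,0],"jaw":0}]'; python3 -m creep '[{"translation":[3,0,0],"angular":[0,0,0],"jaw":0},{"translation":[6,0,0],"angular":[0,0,0],"jaw":0},{"translation":[9,0,0],"angular":[0,0,0],"jaw":0},{"translation":[12,0,0],"angular":[0,0,0],"jaw":0},{"translation":[15,0,0],"angular":[0,0,0],"jaw":0},{"translation":[17,0,0],"angular":[0,0,0],"jaw":0},{"translation":[19,0,0],"angular":[0,0,0],"jaw":0},{"translation":[19,0,0],"angular":[0,0,0],"jaw":0}]'; python3 mv.py 564 -132.3 -9 0.086
python3 - <<'E'
from scr import *
save("scene","s9.png");save("top","t9.png")
im=cv2.imread("pics/s9.png")
for w in([668.5,-123.5,38],[821,-111,38]): print(px2w("scene",*blob(im,"scene",w2px("scene",w),4),37)[:2])
E
```

```text
t: 22.9
ee_pos: [563.7, -132.2, -9.1]
orientation: [3.139, 0.133, 0.0]
ft_force: [0.3, -0.3, -0.7]
width: 13.8
grasp_force: 30.0
t: 23.9
ee_pos: [583.0, -130.6, -9.1]
orientation: [3.139, 0.133, 0.001]
ft_force: [0.6, 1.4, 0.2]
width: 13.9
grasp_force: 30.0
t 23.9 pos [ 583.  -130.6   -9.1] phi 0.085 trans [-19.1   0.1  -0.1] rot [ 0.    -0.001 -0.001] F [0.6 1.4 0.2] w 13.9
[ 673.2893806  -119.01321957]
[ 822.92828904 -106.52234202]
```

```bash
python3 -m creep '[{"translation":[0,0,0],"angular":[0,0,0],"jaw":0.4},{"translation":[0,0,0],"angular":[0,0,0],"jaw":0.5},{"translation":[0,0,-20],"angular":[0,0,0],"jaw":0.5},{"translation":[0,0,-45],"angular":[0,0,0],"jaw":0.3},{"translation":[-10,0,-50],"angular":[0,0,0],"jaw":0},{"translation":[-22,0,-50],"angular":[0,0,0],"jaw":0},{"translation":[-22,0,-50],"angular":[0,0,0],"jaw":0},{"translation":[-22,0,-50],"angular":[0,0,0],"jaw":0}]'; python3 mv.py 561 -132.5 -9 0.085
```

```text
t: 25.0
ee_pos: [560.3, -132.4, 40.4]
orientation: [-3.139, -0.133, 0.001]
ft_force: [0.9, -0.3, -0.0]
width: 0.7
grasp_force: 0.0
t 25.0 pos [ 560.3 -132.4   40.4] phi 0.085 trans [ 0.7  0.1 49.4] rot [-0.     0.001 -0.   ] F [ 0.9 -0.3 -0. ] w 0.7
```

Check in the scene camera that the shim lies where expected, and descend behind it.

```bash
python3 -m creep '[{"translation":[0.5,0,15],"angular":[0,0,0],"jaw":0},{"translation":[0.5,0,30],"angular":[0,0,0],"jaw":0},{"translation":[0.5,0,40],"angular":[0,0,0],"jaw":0},{"translation":[0.5,0,46],"angular":[0,0,0],"jaw":0},{"translation":[0.5,0,50],"angular":[0,0,0],"jaw":0},{"translation":[0.5,0,53],"angular":[0,0,0],"jaw":0},{"translation":[0.5,0,55],"angular":[0,0,0],"jaw":0},{"translation":[0.5,0,56],"angular":[0,0,0],"jaw":0}]'; python3 mv.py 561 -132.5 -9 0.085
python3 - <<'E'
from h import *
b=save("scene","s10.png")[160:250,290:410]
cv2.imwrite("pics/c10.png",cv2.resize(b,(720,540),interpolation=3)[:,:,::-1])
E
```

```text
t: 26.0
ee_pos: [561.4, -132.4, -15.0]
orientation: [3.139, 0.133, 0.001]
ft_force: [-1.0, -0.0, 0.1]
width: 0.6
grasp_force: 0.0
t 26.0 pos [ 561.4 -132.4  -15. ] phi 0.085 trans [-0.4  0.1 -6. ] rot [ 0. -0. -0.] F [-1.  -0.   0.1] w 0.6
```

View pics/c10.png

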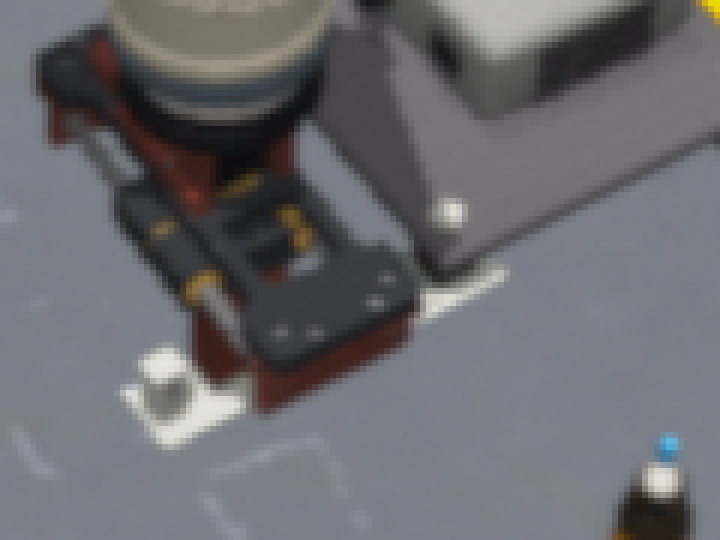

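```bash
python3 -m creep '[{"translation":[1,0,0],"angular":[0,0,0],"jaw":0},{"translation":[2,0,0],"angular":[0,0,0],"jaw":0},{"translation":[3,0,0],"angular":[0,0,0],"jaw":0},{"translation":[4,0,0],"angular":[0,0,0],"jaw":0},{"translation":[4.5,0,0],"angular":[0,0,0],"jaw":0},{"translation":[5,0,0],"angular":[0,0,0],"jaw":0},{"translation":[5.5,0,0],"angular":[0,0,0],"jaw":0},{"translation":[6,0,0],"angular":[0,0,0],"jaw":0}]'|egrep 't:|pos|force'
python3 -m creep '[{"translation":[0.5,0,0],"angular":[0,0,0],"jaw":0},{"translation":[1,0,0],"angular":[0,0,0],"jaw":0},{"translation":[1.5,0,0],"angular":[0,0,0],"jaw":0},{"translation":[2,0,0],"angular":[0,0,0],"jaw":0},{"translation":[2.5,0,0],"angular":[0,0,0],"jaw":0},{"translation":[3,0,0],"angular":[0,0,0],"jaw":0},{"translation":[3.5,0,0],"angular":[0,0,0],"jaw":0},{"translation":[4,0,0],"angular":[0,0,0],"jaw":0}]'|egrep 't:|pos|force'
```

```text
t: 27.05
ee_pos: [567.2, -131.9, -15.1]
ft_force: [-0.7, -1.3, 1.1]
grasp_force: 0.6
t: 28.05
ee_pos: [571.2, -131.5, -15.1]
ft_force: [-0.8, 0.1, 1.5]
grasp_force: 0.7
```

```bash
cat > f.py <<'E'
from workcell import ctrl; import numpy as np
F=[]
for i in range(4):
    ctrl.get_image("scene"); o=ctrl.get_obs(); F.append(o["ft_force"])
print("t %.2f"%o["t"],np.round(o["ee_pos"],2),"F",np.round(np.mean(F,0),2),"gf %.2f"%o["grasp_force"])
E
python3 f.py
python3 -m creep '[{"translation":[0.5,0,0],"angular":[0,0,0],"jaw":0},{"translation":[1,0,0],"angular":[0,0,0],"jaw":0},{"translation":[1.5,0,0],"angular":[0,0,0],"jaw":0},{"translation":[2,0,0],"angular":[0,0,0],"jaw":0},{"translation":[2.5,0,0],"angular":[0,0,0],"jaw":0},{"translation":[3,0,0],"angular":[0,0,0],"jaw":0},{"translation":[3,0,0],"angular":[0,0,0],"jaw":0},{"translation":[3,0,0],"angular":[0,0,0],"jaw":0}]'|egrep 't:|pos|force'
python3 f.py
```

```text
t 28.25 [ 571.3  -131.55  -15.08] F [-0.37 -0.17  1.01] gf 0.36
t: 29.25
ee_pos: [574.3, -131.3, -15.1]
ft_force: [-0.0, 0.4, 0.8]
grasp_force: 0.3
t 29.45 [ 574.32 -131.32  -15.02] F [-0.18  0.23  0.43] gf 0.26
```

```bash

python3 -m creep '[{"translation":[0.5,0,0],"angular":[0,0,0],"jaw":0},{"translation":[1,0,0],"angular":[0,0,0],"jaw":0},{"translation":[1.5,0,0],"angular":[0,0,0],"jaw":0},{"translation":[2,0,0],"angular":[0,0,0],"jaw":0},{"translation":[2.5,0,0],"angular":[0,0,0],"jaw":0},{"translation":[3,0,0],"angular":[0,0,0],"jaw":0},{"translation":[3,0,0],"angular":[0,0,0],"jaw":0},{"translation":[3,0,0],"angular":[0,0,0],"jaw":0}]'|egrep 'force'
python3 f.py
```

```text
ft_force: [0.2, 0.5, 0.5]
grasp_force: 0.3
t 30.65 [ 577.27 -131.05  -15.08] F [-0.54  0.5   0.79] gf 0.29
```

```bash

python3 -m creep '[{"translation":[0.5,0,0],"angular":[0,0,0],"jaw":0},{"translation":[1,0,0],"angular":[0,0,0],"jaw":0},{"translation":[1.5,0,0],"angular":[0,0,0],"jaw":0},{"translation":[2,0,0],"angular":[0,0,0],"jaw":0},{"translation":[2.5,0,0],"angular":[0,0,0],"jaw":0},{"translation":[3,0,0],"angular":[0,0,0],"jaw":0},{"translation":[3,0,0],"angular":[0,0,0],"jaw":0},{"translation":[3,0,0],"angular":[0,0,0],"jaw":0}]'|egrep 'force'
python3 f.py
```

```text
ft_force: [-4.6, -1.0, 5.0]
grasp_force: 2.9
t 31.85 [ 579.84 -130.72  -15.14] F [-5.21 -0.49  5.13] gf 3.10
```

```bash

python3 -m creep '[{"translation":[-1,0,0],"angular":[0,0,0],"jaw":0},{"translation":[-3,0,0],"angular":[0,0,0],"jaw":0},{"translation":[-3,0,0],"angular":[0,0,0],"jaw":0},{"translation":[-2,0,0],"angular":[0,0,0],"jaw":0},{"translation":[-1,0,0],"angular":[0,0,0],"jaw":0},{"translation":[-0.5,0,0],"angular":[0,0,0],"jaw":0},{"translation":[0,0,0],"angular":[0,0,0],"jaw":0},{"translation":[0,0,0],"angular":[0,0,0],"jaw":0}]'|egrep 'force'
python3 f.py; python3 - <<'E'
from scr import *
save("scene","s11.png"); im=cv2.imread("pics/s11.png")
for w in([668.5,-123.5,38],[821,-111,38]): print(px2w("scene",*blob(im,"scene",w2px("scene",w),4),37)[:2])
E
```

```text
ft_force: [-1.9, -0.5, 1.5]
grasp_force: 1.3
t 33.05 [ 579.82 -130.83  -15.1 ] F [-2.7  -0.55  1.69] gf 1.70
[ 670.50907948 -119.88092533]
[ 822.98285978 -106.37896432]
```

```bash

python3 -m creep '[{"translation":[0.1,0,0],"angular":[0,0,0],"jaw":0},{"translation":[0.2,0,0],"angular":[0,0,0],"jaw":0},{"translation":[0.3,0,0],"angular":[0,0,0],"jaw":0},{"translation":[0.4,0,0],"angular":[0,0,0],"jaw":0},{"translation":[0.4,0,0],"angular":[0,0,0],"jaw":0},{"translation":[0.4,0,0],"angular":[0,0,0],"jaw":0},{"translation":[0.4,0,0],"angular":[0,0,0],"jaw":0},{"translation":[0.4,0,0],"angular":[0,0,0],"jaw":0}]'|egrep 'force'
python3 f.py
```

```text
ft_force: [-5.2, -1.0, 4.9]
grasp_force: 3.0
t 34.30 [ 580.04 -130.65  -15.07] F [-5.   -0.86  5.27] gf 3.02
```

```bash

python3 -m creep '[{"translation":[0.1,0,0],"angular":[0,0,0],"jaw":0},{"translation":[0.2,0,0],"angular":[0,0,0],"jaw":0},{"translation":[0.3,0,0],"angular":[0,0,0],"jaw":0},{"translation":[0.3,0,0],"angular":[0,0,0],"jaw":0},{"translation":[0.3,0,0],"angular":[0,0,0],"jaw":0},{"translation":[0.3,0,0],"angular":[0,0,0],"jaw":0},{"translation":[0.3,0,0],"angular":[0,0,0],"jaw":0},{"translation":[0.3,0,0],"angular":[0,0,0],"jaw":0}]'|egrep 'force'
python3 f.py
```

```text
ft_force: [-6.4, -0.8, 5.0]
grasp_force: 3.3
t 35.50 [ 580.14 -130.59  -15.11] F [-6.05 -1.26  5.43] gf 3.32
```

```bash

python3 -m creep '[{"translation":[0.1,0,0],"angular":[0,0,0],"jaw":0},{"translation":[0.2,0,0],"angular":[0,0,0],"jaw":0},{"translation":[0.2,0,0],"angular":[0,0,0],"jaw":0},{"translation":[0.2,0,0],"angular":[0,0,0],"jaw":0},{"translation":[0.2,0,0],"angular":[0,0,0],"jaw":0},{"translation":[0.2,0,0],"angular":[0,0,0],"jaw":0},{"translation":[0.2,0,0],"angular":[0,0,0],"jaw":0},{"translation":[0.2,0,0],"angular":[0,0,0],"jaw":0}]'|egrep 'force'
python3 f.py
```

```text
ft_force: [-6.4, -1.4, 5.1]
grasp_force: 3.5
t 36.70 [ 580.27 -130.61  -15.08] F [-6.09 -0.72  6.21] gf 3.49
```

```bash

python3 -m creep '[{"translation":[-1,0,0],"angular":[0,0,0],"jaw":0},{"translation":[-3,0,0],"angular":[0,0,0],"jaw":0},{"translation":[-6,0,0],"angular":[0,0,0],"jaw":0},{"translation":[-8,0,0],"angular":[0,0,0],"jaw":0},{"translation":[-8,0,-20],"angular":[0,0,0],"jaw":0},{"translation":[-8,0,-60],"angular":[0,0,0],"jaw":0},{"translation":[-8,0,-110],"angular":[0,0,0],"jaw":0},{"translation":[-30,0,-140],"angular":[0,0,0],"jaw":0}]'|egrep 'force|pos'
python3 -m creep '[{"translation":[-40,-30,0],"angular":[0,0,0],"jaw":0},{"translation":[-60,-70,0],"angular":[0,0,0],"jaw":0},{"translation":[-60,-110,0],"angular":[0,0,0],"jaw":0},{"translation":[-60,-150,0],"angular":[0,0,0],"jaw":0},{"translation":[-60,-190,0],"angular":[0,0,0],"jaw":0},{"translation":[-60,-230,0],"angular":[0,0,0],"jaw":0},{"translation":[-60,-260,0],"angular":[0,0,0],"jaw":0},{"translation":[-60,-260,0],"angular":[0,0,0],"jaw":0}]'|egrep 'force|pos'
python3 - <<'E'
from fit import *
from scr import screws
a=save("top","t12.png");b=save("scene","s12.png")
screws("t12.png","s12.png")
ok=MODEL["packer"]
# compare expected silhouettes of packer and wedge (grip at 598.5) with the picture
for n,im in(("top",a),("scene",b)):
    g=w2px(n,[598.3,-129.1,42]); q=w2px(n,[534.5,-134.5,34])
    print(n,"wedge block top px",g,im[int(g[1]+.5),int(g[0]+.5)],"packer block",q,im[int(q[1]+.5),int(q[0]+.5)])
    print([(l,np.round(d["rect"]),round(d["score"],2)) for l in("wedge","packer","ink_amber","ink_orange") for d in ctrl.look_for(n,l)[:3]])
E
```

```text
ee_pos: [553.7, -133.7, 129.0]
ft_force: [-0.4, 1.0, -0.2]
grasp_force: 0.0
ee_pos: [469.7, 122.3, 126.1]
ft_force: [-0.7, -0.4, 0.2]
grasp_force: 0.0
t12.png [[658.2, 7.3], [669.3, -124.8], [821.9, -111.8]] yaw 0.0834 0.0854 len 132.7 153.2
s12.png [[659.6, 13.0], [670.6, -119.7], [823.0, -106.4]] yaw 0.0828 0.0870 len 133.2 153.0
top wedge block top px [342.95929082 197.90308036] [214 216 206] packer block [344.98532735 225.62823733] [215 217 207]
[('wedge', array([246., 263., 273., 303.]), 0.92), ('wedge', array([337., 175., 347., 201.]), 0.8), ('packer', array([335., 203., 352., 231.]), 0.91), ('ink_amber', array([402., 164., 417., 178.]), 0.65), ('ink_amber', array([335., 184., 354., 231.]), 0.35), ('ink_orange', array([422., 140., 435., 159.]), 0.6)]
scene wedge block top px [339.9420163  206.90609834] [239 240 234] packer block [317.20923319 220.1372737 ] [240 241 235]
[('wedge', array([223., 172., 252., 205.]), 0.68), ('wedge', array([334., 202., 368., 221.]), 0.56), ('packer', array([314., 203., 376., 236.]), 0.97), ('ink_amber', array([390., 234., 404., 260.]), 0.76), ('ink_amber', array([312., 204., 371., 237.]), 0.19), ('ink_orange', array([420., 238., 435., 267.]), 0.56)]
```

```bash
python3 - <<'E'
import cv2,numpy as np
a=cv2.imread("pics/t12.png")[150:245,300:400];b=cv2.imread("pics/s12.png")[160:255,295:415]
cv2.imwrite("pics/c12.png",np.hstack([cv2.resize(a,(400,400),interpolation=3),cv2.resize(b,(400,400),interpolation=3)]))
E
```

```text
(no output)
```

View pics/c12.png

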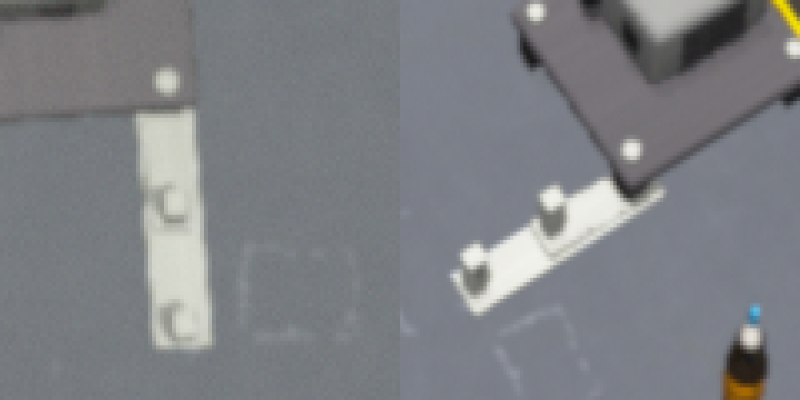

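The picture shows the shim flat on the packer (block at about crop (550,200)) and both running in line under the front right foot. The shaker has not moved and the amber bottle in view is upright.

```bash
python3 -c "
from workcell import ctrl
print(ctrl.close_job())"
```

```text
the job is handed in; nothing more can be done
None
```

I handed the job in at about 39 s of the 67 s allowed: the packer and then the taper shim are under the front right foot. I last pushed the shim at about 6 N; the shaker did not shift and both bottles are standing, but I did not press the corner to test for rocking.

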